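Swing the reading lamp over the open book and switch it on

ROBOT

A 6-joint arm with a two-finger parallel gripper is mounted at the origin on the work surface. World frame = base frame: x ahead of the robot, y to its left, z up, the work surface at z = 0. Lengths are in m, angles in rad, forces in N, time in s.
With the tool pointing down it reaches from about 0.325 to 0.925 m from the base axis. Payload 3.1 kg.
Tool frame: the origin (TCP) lies on the centre line of the jaws, within the pads' length; the fingertips stand 11 mm ahead of it and the grasp point (between the pads) lies 8 mm behind it; z points along the fingers, y is the line along which they close (so a half turn about z gives the same grasp; the last joint's range is limited). The gripper opens to 85 mm and grips with 20 to 120 N. Pads are 22 mm wide; open, the fingers measure 114 mm over their backs; the gripper's body (76 mm by 85 mm) begins 54 mm behind the grasp point. The pads swing forward as they close: fully open they stand 13 mm farther back than shut.
Start: joints at [-1.363, 0.217, 1.613, -0, 1.311, -0.112], TCP at [0.197, -0.593, 0.242] pointing down, gripper open.
Joint ranges: [-2.75, 2.75], [-0.78, 2.1], [0.31, 2.55], [-1.13, 4.27], [0.13, 2.63], [-2.58, 2.58]. Speed limits (rad/s): [2.79, 2.79, 3.14, 3.14, 3.14, 3.14].

INTERFACE

Orientations are given as a 3x3 rotation matrix whose columns are the frame's x, y, z axes.
In Python, from rig import status, imaging, r gives the robot as it stands.
- The arm moves only by the tool servo_tool, never from a script. Its argument "increments" is a list of rows, each an object with "dr": the turn, a rotation vector about the world's x, y, z in units of 5 degrees (1.0 is 5 degrees), a list of three; "linear": the shift along the world's x, y, z in units of 25 mm (1.0 is 25 mm), a list of three; "gripper": the finger opening in mm, from 0 to 85.4. A call has 1 to 20 rows; each row shifts and turns the commanded pose from where the row before left it; what a row does not reach is not made up. A row lasts 1/10 s, in which the tool goes at most 50 mm and 8.59 degrees, less where a joint would pass 70% of its speed; a pose out of reach is approached as far as the arm can. A call is refused whole if a number of a shift passes 1 or a number of a turn 1, either way. A call with a gripper value outside its range is refused whole. The fingers move at their own pace and stop on an object; "grip_force" is the grip in N (left out, the last holds). Time passes only in rows, so rows that do not move let the fingers close. It gives the time, the measured TCP pose, the force, the opening and the grip force at its end, in the units of the state.
- status.state(): the state, without advancing time (a new reading comes with each control period).
- imaging.get_image(name): name is "side" or "top" or "wrist"; returns a dict with "img" (420x560x3 uint8, red, green, blue), "depth" (420x560 float32, m along the optical axis (not along the pixel's ray), 0 where there is no reading), "K" (3x3 intrinsics, pixels), "R" (3x3) and "t" (3): a world point X has camera coordinates R X + t; the wrist camera has in their place "tool_from_camera" (4x4, takes a point from camera to tool coordinates, whose origin is the TCP and whose axes are the flange's). Camera axes: x right, y down, z forward; pixel columns grow to the right and rows downward; lengths in m; the calibration is good to about 2 mm. A picture is of the moment at which its call begins: read the wrist's pose just before it.
- r.job_done(): hands the job in; it is judged then, once.
The state is a dict: "t": time; "q": joint angles; "joint_velocities": joint speeds; "joint_torque": joint torques, N m; "eef_pos": TCP position; "orientation": TCP orientation; "contact_force": force on the tool from outside, world axes, zero at the start; "ft_torque": the same for the moment, N m; "width": opening from 0.0 (shut) to 1.0 (fully open); "grip_force": force on a finger pad.
Only numpy, scipy, OpenCV 4.12 (cv2) and the standard library are available. Lean on these libraries where they do the work, as an engineer would, in place of code of your own. Each camera call takes 0.05 s, during which the arm holds its last target. There are 200 camera calls.

TASK

Set up the reading light: push the lamp's arm round with a fingertip until the lamp head hangs over the middle of the open book, and only then press the button on top of the head fully in, to switch the lamp on. Push gently and grip nothing, leave the mug, the figurine, the glasses case and the closed book where they stand, and finish with the lamp still over the book.

Things in the scene. Friction and masses are not known exactly. Their poses are not given: they have to be found in the camera images.
- lamp: Desk reading lamp, bolted down: round black foot (diameter 110 mm, 16 mm high) with an upright post (18 mm thick) on its centre, topped at 219 mm by a brass hub (30 mm across). Origin under the foot's centre, on the desk. The lamp stands anywhere within a few cm and is turned a little; at joint lamp_swing = 0 its arm points along the lamp's own -x axis, roughly towards the robot.
- lamp_pivot (a point): Point on the post's vertical axis, about which the arm turns, at the height of the arm's centreline (200 mm above the desk).
- lamp_arm_point (a point): Point on the centreline of the lamp's arm, 150 mm from the post's axis, 200 mm above the desk: a good place to push, sideways. The arm is a level round brass rod 14 mm thick, free between 15 and 195 mm from the post's axis.
- lamp_swing (a joint): Angle of the lamp's arm about the vertical post, rad, -1.6 to 1.6; grows anticlockwise seen from above. The arm only turns, it never rises. Stiff hinge (0.25 N m of friction: about 1.7 N at 150 mm from the post); it stays where it is left.
- head_centre (a point): Centre of the round green lamp head on the end of the arm: diameter 90 mm, 20 mm thick (190 to 210 mm above the desk); the centre lies 200 mm above the desk, 240 mm from the post's axis.
- lamp_button (a joint): Travel of the white push button on the lamp head, m: 0 = out, 0.006 = fully in. Sprung; 1 N starts it moving, 4 N holds it fully in; it comes back out when let go.
- lamp_button_top (a point): Centre of the button's top face (white cap, 30 mm across, in a thin brass ring on the middle of the head; its top stands 222 mm above the desk, 12 mm above the head, when out); pressed straight down.
- open_book: The open book, lying fixed on the desk on one side of the lamp (left or right): blue cover 170 x 230 mm, cream pages, 20 mm high. Origin under its middle.
- open_book_middle (a point): Middle of the open book (in the gutter), at page height. It lies 220 to 270 mm from the post's axis, so the head cannot always be exactly above it but comes within 30 mm.
- closed_book: Closed red book, 200 x 135 x 28 mm, lying on the other side of the lamp. Loose. Origin under its centre.
- mug: Blue mug with a handle on one side, 80 mm across, 90 mm high, loose. Origin under its centre.
- figurine: White ceramic seated figurine, 84 mm across, 107 mm high, loose. Origin under its centre.
- glasses_case: Black glasses case with a brass line, 60 x 155 x 36 mm, loose. Origin under its centre.

How it is judged:
By the outcome, as a careful person would: the job done as asked, in the order asked, and still so for the second after the job is handed in, with the robot touching nothing.
It also fails if it takes over 48 s, if anything falls off the work surface, if the arm or the gripper's body presses on something with over 40 N, if the wrist force passes 120 N, or if a joint passes its speed limit or range.

## Working session

There is one attempt and no reset: what is moved stays moved. The work goes in short steps, Python scripts to look and compute and a tool call to move; the robot and the scene stay as the last step left them, time stands still between calls to the robot, and variables do not carry over. Pictures are saved under pics/ and viewed, at most 10 in all, crops included, and the job is handed in when it is done.

Besides the shell and the picture viewer there is one more tool, called after "Call:" as name([rows], argument=value, ...), one row to a line, values as JSON. servo_tool: Moves the arm, as the interface text tells. Its arguments: {"type":"object","properties":{"increments":{"type":"array","items":{"type":"object","properties":{"dr":{"type":"array","items":{"type":"number"}},"linear":{"type":"array","items":{"type":"number"}},"gripper":{"type":"number"}}}},"grip_force":{"type":"number"}},"required":["increments"]}

```bash
mkdir -p pics; cat > h.py <<'E'
from rig import status, imaging, r
import numpy as np, cv2
def cloud(d):
    K,R,t=d["K"],d["R"],d["t"]; z=d["depth"]; v,u=np.mgrid[:420,:560]
    c=np.stack([(u-K[0,2])/K[0,0]*z,(v-K[1,2])/K[1,1]*z,z],-1)
    return (c-t)@R
def save(n,im): cv2.imwrite("pics/"+n,im[:,:,::-1])
E
python3 - <<'E'
from h import *
d=imaging.get_image("top"); save("top.png",d["img"]); np.savez("top.npz",**d)
s=imaging.get_image("side"); save("side.png",s["img"]); np.savez("side.npz",**s)
P=cloud(d); print(-d["R"].T@d["t"],P[::60,::80].round(3).tolist())
E
```

```text
[0.35773083 0.00626509 1.06224617] [[[1.688, 0.833, -0.746], [1.641, 0.541, -0.749], [1.584, 0.246, -0.738], [1.532, -0.046, -0.734], [1.49, -0.338, -0.744], [1.438, -0.629, -0.74], [1.385, -0.917, -0.733]], [[1.446, 0.848, -0.746], [1.394, 0.56, -0.74], [0.941, 0.165, -0.001], [0.912, -0.003, 0.001], [0.883, -0.17, 0.003], [0.856, -0.338, 0.0], [0.829, -0.507, -0.002]], [[0.862, 0.51, -0.001], [0.833, 0.345, 0.001], [0.806, 0.181, -0.0], [0.692, 0.015, 0.22], [0.752, -0.147, -0.001], [0.726, -0.312, -0.007], [0.697, -0.474, 0.001]], [[0.732, 0.518, -0.0], [0.706, 0.358, -0.002], [0.679, 0.197, -0.004], [0.647, 0.036, 0.017], [0.618, -0.12, 0.026], [0.598, -0.284, -0.0], [0.572, -0.445, -0.002]], [[0.608, 0.524, 0.003], [0.581, 0.367, 0.004], [0.553, 0.208, 0.018], [0.53, 0.055, 0.002], [0.504, -0.101, 0.001], [0.478, -0.258, -0.0], [0.452, -0.414, 0.001]], [[0.49, 0.532, 0.001], [0.465, 0.38, -0.002], [0.439, 0.226, -0.0], [0.414, 0.073, 0.0], [0.388, -0.08, 0.002], [0.362, -0.225, 0.039], [0.337, -0.386, 0.0]], [[0.377, 0.539, 0.002], [0.352, 0.39, -0.001], [0.327, 0.239, 0.003], [0.302, 0.09, -0.002], [0.277, -0.06, -0.0], [0.252, -0.21, 0.001], [0.227, -0.36, -0.001]]]
```

View pics/top.png

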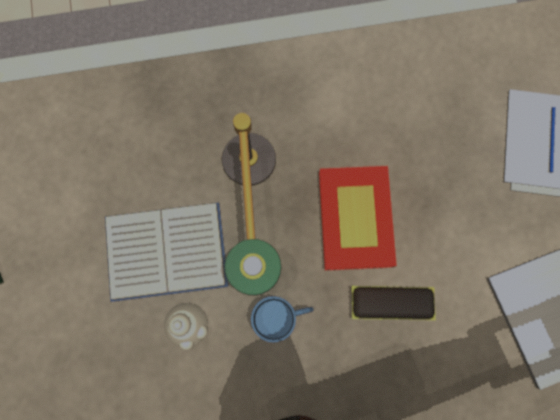

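View pics/side.png

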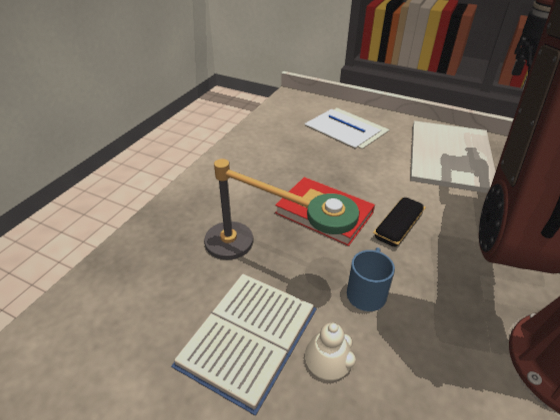

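The top view shows the hub at (242,121), the button at (253,266), the open book on the left with its middle near (166,251), the mug at (273,318), the figurine at (185,325), the red book at (357,217) and the case at (393,302). The side view agrees with this layout.

```bash
python3 - <<'E'
from h import *
d=dict(np.load("top.npz")); P=cloud(d); K,R,t=d["K"],d["R"],d["t"]
C=-R.T@t
def ray(u,v,z):
    w=R.T@np.linalg.inv(K)@[u,v,1]; return C+w*(z-C[2])/w[2]
img=d["img"]; hsv=cv2.cvtColor(img,cv2.COLOR_RGB2HSV); Z=P[...,2]
v,u=np.mgrid[:420,:560]
def circ(m):
    c=max(cv2.findContours(m.astype(np.uint8),0,2)[0],key=cv2.contourArea); return cv2.minEnclosingCircle(c)
near=(u>190)&(u<300)&(v>100)&(v<310)
hub=circ(near&(Z>.211)&(v<140)); hd=circ(near&(Z>.185)&(v>235)&(v<300)); bt=circ(near&(Z>.2165)&(v>235))
print("hub",hub,ray(*hub[0],.219)); print("head",hd,ray(*hd[0],.21)); print("btn",bt,ray(*bt[0],.222))
ft=circ((u>215)&(u<280)&(v>130)&(v<190)&(Z>.008)&(Z<.03)); print("foot",ft,ray(*ft[0],.016))
m=(u>95)&(u<240)&(v>190)&(v<310)&(Z>.010)&(Z<.03)
m=cv2.morphologyEx(m.astype(np.uint8),cv2.MORPH_OPEN,np.ones((5,5)))
c=max(cv2.findContours(m,0,2)[0],key=cv2.contourArea); b=cv2.minAreaRect(c)
cr=[ray(*p,.018) for p in cv2.boxPoints(b)]
mid=ray(*b[0],.018); print("book",b,mid,[np.linalg.norm(cr[i]-cr[i-1]) for i in range(4)])
pv=ray(*hub[0],.219)[:2]; h=ray(*bt[0],.222)[:2]
print("r head",np.hypot(*(h-pv)),"ang",np.degrees(np.arctan2(*(h-pv)[::-1])),"book r",np.hypot(*(mid[:2]-pv)),np.degrees(np.arctan2(*(mid[:2]-pv)[::-1])))
for n,a in dict(mug=(250,315,294,345),fig=(160,215,302,352),red=(315,400,160,275),case=(345,440,283,322)).items():
    k=(u>a[0])&(u<a[1])&(v>a[2])&(v<a[3])&(Z>.012); q=P[k]; print(n,q.min(0).round(3),q.max(0).round(3))
s=status.state(); print(s["eef_pos"],s["orientation"],s["width"],s["contact_force"])
E
```

```text
hub ((241.3360595703125, 121.8442611694336), 9.236849784851074) [0.68853619 0.01323946 0.219     ]
head ((252.1577606201172, 265.4732666015625), 29.921249389648438) [0.45262084 0.03267212 0.21      ]
btn ((253.28111267089844, 266.3326110839844), 10.704111099243164) [0.44967679 0.03078532 0.222     ]
foot ((251.5, 158.98077392578125), 26.024137496948242) [0.68661302 0.00667304 0.016     ]
book ((163.2461700439453, 250.96923828125), (82.60713195800781, 116.09650421142578), 82.87498474121094) [0.53029959 0.20468342 0.018     ] [np.float64(0.16229181443505894), np.float64(0.22798823269616256), np.float64(0.1628243623955831), np.float64(0.22118686919839664)]
r head 0.23950296629662945 ang 175.7987775464037 book r 0.24837393843445993 129.5751836887118
mug [ 0.328 -0.06   0.012] [0.408 0.054 1.062]
fig [0.339 0.006 0.013] [0.426 0.222 1.062]
red [ 0.358 -0.257  0.02 ] [0.64  0.006 1.062]
case [ 0.315 -0.295  0.019] [0.404 0.006 1.062]
[ 0.19635117 -0.5925915   0.24108638] [[ 9.49303331e-01  3.14361209e-01 -4.65557806e-04]
 [ 3.14361468e-01 -9.49300935e-01  2.14538536e-03]
 [ 2.32471475e-04 -2.18297490e-03 -9.99997590e-01]] 0.9992017827295383 [ 0.56015911 -0.01688048 -0.39593846]
```

Call:
servo_tool([
  {"linear": [0.57,0.92,0],"dr": [0,0,-0.22],"gripper": 0},
  {"linear": [0.57,0.92,0],"dr": [0,0,-0.22],"gripper": 0},
  {"linear": [0.57,0.92,0],"dr": [0,0,-0.22],"gripper": 0},
  {"linear": [0.57,0.92,0],"dr": [0,0,-0.22],"gripper": 0},
  {"linear": [0.57,0.92,0],"dr": [0,0,-0.22],"gripper": 0},
  {"linear": [0.57,0.92,0],"dr": [0,0,-0.22],"gripper": 0},
  {"linear": [0.57,0.92,0],"dr": [0,0,-0.22],"gripper": 0},
  {"linear": [0.57,0.92,0],"dr": [0,0,-0.22],"gripper": 0},
  {"linear": [0.57,0.92,0],"dr": [0,0,-0.22],"gripper": 0},
  {"linear": [0.57,0.92,0],"dr": [0,0,-0.22],"gripper": 0},
  {"linear": [0.57,0.92,0],"dr": [0,0,-0.22],"gripper": 0},
  {"linear": [0.57,0.92,0],"dr": [0,0,-0.22],"gripper": 0},
  {"linear": [0.57,0.92,0],"dr": [0,0,-0.22],"gripper": 0},
  {"linear": [0.57,0.92,0],"dr": [0,0,-0.22],"gripper": 0},
  {"linear": [0.57,0.92,0],"dr": [0,0,-0.22],"gripper": 0},
  {"linear": [0.57,0.92,0],"dr": [0,0,-0.22],"gripper": 0},
  {"linear": [0.57,0.92,0],"dr": [0,0,-0.22],"gripper": 0},
  {"linear": [0.57,0.92,0],"dr": [0,0,-0.22],"gripper": 0},
  {"linear": [0.57,0.92,0],"dr": [0,0,-0.22],"gripper": 0},
  {"linear": [0.57,0.92,0],"dr": [0,0,-0.22],"gripper": 0},
])

```text
t: 2.1
eef_pos: [0.4816, -0.1321, 0.2418]
orientation: [[0.998, -0.065, -0.001], [-0.065, -0.998, 0.0], [-0.001, -0.0, -1.0]]
contact_force: [0.5, 0.2, -0.2]
width: 0.001
grip_force: 0.0
```

Call:
servo_tool([
  {"linear": [0.57,0.92,-0.46],"gripper": 0},
  {"linear": [0.57,0.92,-0.46],"gripper": 0},
  {"linear": [0.57,0.92,-0.46],"gripper": 0},
  {"linear": [0.57,0.92,-0.46],"gripper": 0},
  {"linear": [0,0,0],"gripper": 0},
])

```text
schema error: expected keys dr, linear, gripper
```

Call:
servo_tool([
  {"linear": [0.57,0.92,-0.46],"dr": [0,0,0],"gripper": 0},
  {"linear": [0.57,0.92,-0.46],"dr": [0,0,0],"gripper": 0},
  {"linear": [0.57,0.92,-0.46],"dr": [0,0,0],"gripper": 0},
  {"linear": [0.57,0.92,-0.46],"dr": [0,0,0],"gripper": 0},
  {"linear": [0,0.4,0],"dr": [0,0,0],"gripper": 0},
  {"linear": [0,0.4,0],"dr": [0,0,0],"gripper": 0},
  {"linear": [0,0,0],"dr": [0,0,0],"gripper": 0},
])

```text
t: 2.8
eef_pos: [0.5381, -0.0207, 0.1965]
orientation: [[0.998, -0.063, -0.0], [-0.063, -0.998, 0.0], [-0.0, -0.0, -1.0]]
contact_force: [0.1, 0.5, 0.3]
width: 0.001
grip_force: 0.0
```

```bash
python3 - <<'E'
from h import *
d=imaging.get_image("top"); save("top2.png",cv2.resize(d["img"][100:320,120:420],None,fx=2.5,fy=2.5))
print(status.state()["contact_force"])
E
```

```text
[0.26945436 0.03519484 0.45061333]
```

View pics/top2.png

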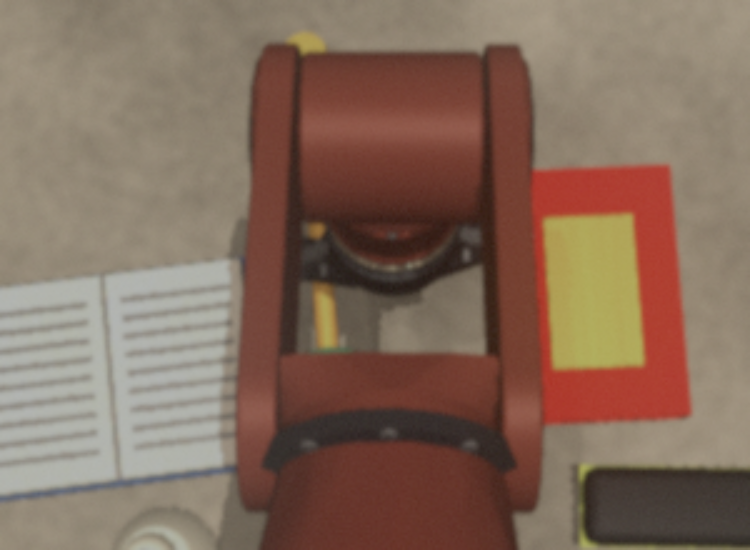

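The crop shows the closed fingers beside the rod on the red-book side. The gutter is near (111,378) in the crop, which agrees with the measured book middle. Next I push along the arc, stopping a few degrees short.

Call:
servo_tool([
  {"linear": [0,0.44,0],"dr": [0,0,0],"gripper": 0},
  {"linear": [0,0.44,0],"dr": [0,0,0],"gripper": 0},
  {"linear": [0,0.29,0],"dr": [0,0,-0.54],"gripper": 0},
  {"linear": [0,0.29,0],"dr": [0,0,-0.54],"gripper": 0},
  {"linear": [0,0.29,0],"dr": [0,0,-0.54],"gripper": 0},
  {"linear": [0,0.29,0],"dr": [0,0,-0.54],"gripper": 0},
])

```text
t: 3.45
eef_pos: [0.5388, 0.0296, 0.1968]
orientation: [[0.968, -0.252, 0.002], [-0.252, -0.968, -0.002], [0.002, 0.001, -1.0]]
contact_force: [0.9, -2.2, 0.1]
width: -0.002
grip_force: 0.9
```

Call:
servo_tool([
  {"linear": [0.07,0.35,0],"dr": [0,0,-0.67],"gripper": 0},
  {"linear": [0.07,0.35,0],"dr": [0,0,-0.67],"gripper": 0},
  {"linear": [0.07,0.35,0],"dr": [0,0,-0.67],"gripper": 0},
  {"linear": [0.13,0.33,0],"dr": [0,0,-0.67],"gripper": 0},
  {"linear": [0.13,0.33,0],"dr": [0,0,-0.67],"gripper": 0},
  {"linear": [0.13,0.33,0],"dr": [0,0,-0.67],"gripper": 0},
  {"linear": [0.18,0.3,0],"dr": [0,0,-0.67],"gripper": 0},
  {"linear": [0.18,0.3,0],"dr": [0,0,-0.67],"gripper": 0},
  {"linear": [0.18,0.3,0],"dr": [0,0,-0.67],"gripper": 0},
  {"linear": [0,0,0],"dr": [0,0,0],"gripper": 0},
])

```text
t: 4.45
eef_pos: [0.5674, 0.1041, 0.1967]
orientation: [[0.712, -0.702, 0.001], [-0.702, -0.712, 0.0], [0.0, -0.001, -1.0]]
contact_force: [0.4, 0.3, 0.4]
width: -0.003
grip_force: 0.0
```

```bash
python3 - <<'E'
from h import *
d=imaging.get_image("top"); s=imaging.get_image("side"); save("both3.png",np.vstack([cv2.resize(np.hstack([d["img"],s["img"]]),(800,300))]))
np.savez("top3.npz",**d); np.savez("side3.npz",**s)
E
```

```text
(no output)
```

View pics/both3.png

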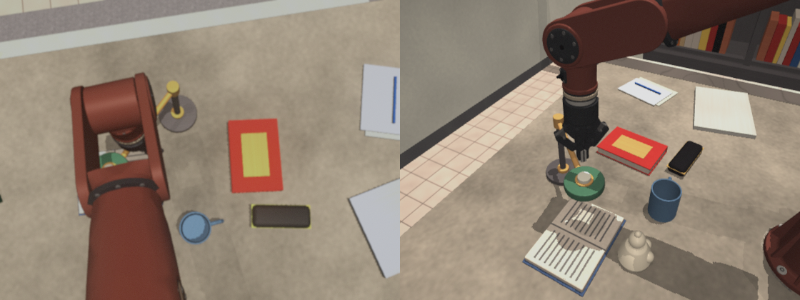

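The head now hangs near the book's inner page; in the side half the head is at about (585,182). I measure it from the side camera.

```bash
cat >> h.py <<'E'
def head(d):
    P=cloud(d); h=cv2.cvtColor(d["img"],cv2.COLOR_RGB2HSV)
    m=(h[...,0]>60)&(h[...,0]<95)&(h[...,1]>100)&(P[...,2]>.204)&(P[...,2]<.216)
    w=(P[...,2]>.217)&(P[...,2]<.228)&(h[...,1]<60)&(h[...,2]>120)
    g=P[m]; c0=np.median(g,0); b=P[w]; b=b[np.hypot(*(b-c0)[:,:2].T)<.04]
    xy=g[:,:2].astype(np.float32); c,rr=cv2.minEnclosingCircle(xy)
    print("head circle",c,rr,"n",m.sum(),"button",b.mean(0).round(4) if len(b) else 0,len(b))
    return c
E
python3 - <<'E'
from h import *
for f in("side.npz","side3.npz","top3.npz"):
    print(f); c=head(dict(np.load(f))); e=np.array(c)-[.688,.0125]; print(np.hypot(*e),np.degrees(np.arctan2(e[1],e[0])))
E
```

```text
side.npz
head circle (0.0, 0.0) 0.0 n 0 button 0 0
0.6881135444096417 -178.95913015351925
side3.npz
head circle (0.0, 0.0) 0.0 n 0 button 0 0
0.6881135444096417 -178.95913015351925
top3.npz
head circle (0.0, 0.0) 0.0 n 0 button 0 0
0.6881135444096417 -178.95913015351925
  return _methods._mean(a, axis=axis, dtype=dtype,
  ret = um.true_divide(
```

```bash
python3 - <<'E'
from h import *
for f,(u,v) in {"side.npz":(318,222),"side3.npz":(262,263)}.items():
    d=dict(np.load(f)); P=cloud(d); h=cv2.cvtColor(d["img"],cv2.COLOR_RGB2HSV)
    print(f,P[v-14:v+15:7,u].round(3).tolist(),h[v-14:v+15:7,u].tolist())
E
```

```text
side.npz [[0.475, 0.044, 0.21], [0.468, 0.062, 0.211], [0.462, 0.075, 0.209], [0.46, 0.076, 0.194], [0.516, -0.095, 0.002]] [[68, 82, 122], [68, 83, 120], [67, 82, 96], [68, 74, 55], [18, 53, 149]]
side3.npz [[0.51, 0.182, 0.221], [0.507, 0.189, 0.214], [0.501, 0.199, 0.211], [0.495, 0.212, 0.211], [0.492, 0.217, 0.204]] [[20, 39, 183], [16, 76, 141], [67, 83, 114], [68, 84, 134], [69, 78, 69]]
```

```bash
sed -i 's/h\[...,0\]>60/h[...,0]>55/;s/h\[...,0\]<95/h[...,0]<85/;s/\[...,1\]>100/[...,1]>60/' h.py; python3 - <<'E'
from h import *
for f in("side.npz","side3.npz"):
    print(f); c=head(dict(np.load(f))); e=np.array(c)-[.688,.0125]; print(np.hypot(*e),np.degrees(np.arctan2(e[1],e[0])))
E
```

```text
side.npz
head circle (0.45017367601394653, 0.035959262400865555) 0.04375838488340378 n 1035 button [0.4505 0.0351 0.2222] 183
0.23898053764503902 174.36655034963687
side3.npz
head circle (0.5179495811462402, 0.1833067685365677) 0.044160906225442886 n 1491 button [0.5178 0.1832 0.2221] 245
0.24102302199218173 134.87286296097315
```

Call:
servo_tool([
  {"linear": [0.125,0.15,0],"dr": [0,0,-0.36],"gripper": 0},
  {"linear": [0.125,0.15,0],"dr": [0,0,-0.36],"gripper": 0},
  {"linear": [0.125,0.15,0],"dr": [0,0,-0.36],"gripper": 0},
  {"linear": [0,0,0],"dr": [0,0,0],"gripper": 0},
  {"linear": [-0.31,-0.26,0],"dr": [0,0,0],"gripper": 0},
  {"linear": [-0.31,-0.26,0],"dr": [0,0,0],"gripper": 0},
  {"linear": [-0.31,-0.26,0],"dr": [0,0,0],"gripper": 0},
  {"linear": [0,0,1],"dr": [0,0,0],"gripper": 0},
  {"linear": [0,0,1],"dr": [0,0,0],"gripper": 0},
  {"linear": [0,0,1],"dr": [0,0,0],"gripper": 0},
  {"linear": [0,0,0],"dr": [0,0,0],"gripper": 0},
])

```text
t: 5.65
eef_pos: [0.5551, 0.0944, 0.2761]
orientation: [[0.642, -0.767, 0.009], [-0.767, -0.642, 0.0], [0.005, -0.007, -1.0]]
contact_force: [0.4, 0.2, -0.6]
width: -0.0
grip_force: 0.0
```

```bash
python3 - <<'E'
from h import *
s=imaging.get_image("side"); save("side4.png",s["img"])
c=head(s); e=np.array(c)-[.688,.0125]; print(np.hypot(*e),np.degrees(np.arctan2(e[1],e[0])))
# page in side view, for same-camera comparison
P=cloud(np.load("side.npz")); a=np.load("side.npz")["img"]
m=(P[...,2]>.012)&(P[...,2]<.03)&(P[...,1]>.07)&(P[...,1]<.36)&(P[...,0]>.42)&(P[...,0]<.65)
m=cv2.morphologyEx(m.astype(np.uint8),cv2.MORPH_OPEN,np.ones((5,5)))>0
print("book side",cv2.minAreaRect((P[m][:,:2]*1000).astype(np.float32)))
E
```

```text
head circle (0.5320823788642883, 0.196353480219841) 0.044060029089450836 n 1516 button [0.5318 0.1963 0.2222] 254
0.24106515046677063 130.2997337412435
book side ((532.3590698242188, 203.891845703125), (220.73948669433594, 163.2360382080078), 87.78524780273438)
```

View pics/side4.png

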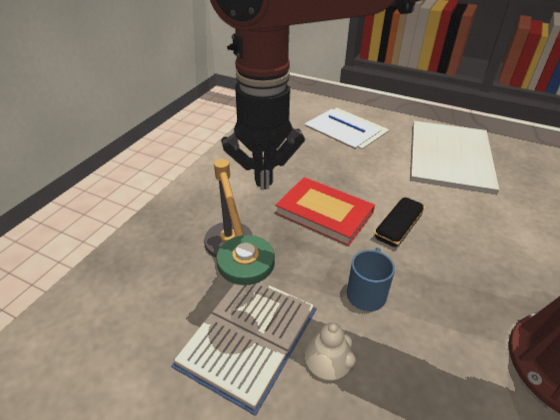

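The head now hangs over the book's middle, about 8 mm off; in the image it is at (246,257), with the gripper clear. Next I press the button.

Call:
servo_tool([
  {"linear": [-0.18,0.8,0],"dr": [0,0,0],"gripper": 0},
  {"linear": [-0.18,0.8,0],"dr": [0,0,0],"gripper": 0},
  {"linear": [-0.18,0.8,0],"dr": [0,0,0],"gripper": 0},
  {"linear": [-0.18,0.8,0],"dr": [0,0,0],"gripper": 0},
  {"linear": [-0.18,0.8,0],"dr": [0,0,0],"gripper": 0},
  {"linear": [0,0,-0.5],"dr": [0,0,0],"gripper": 0},
  {"linear": [0,0,-0.5],"dr": [0,0,0],"gripper": 0},
  {"linear": [0,0,-0.5],"dr": [0,0,0],"gripper": 0},
  {"linear": [0,0,0],"dr": [0,0,0],"gripper": 0},
])

```text
t: 6.6
eef_pos: [0.533, 0.1728, 0.2304]
orientation: [[0.667, -0.745, -0.008], [-0.745, -0.667, 0.023], [-0.023, -0.01, -1.0]]
contact_force: [-0.6, -0.6, 3.5]
width: -0.003
grip_force: 1.0
```

Call:
servo_tool([
  {"linear": [0,0,-0.1],"dr": [0,0,0],"gripper": 0},
  {"linear": [0,0,-0.1],"dr": [0,0,0],"gripper": 0},
  {"linear": [0,0,0],"dr": [0,0,0],"gripper": 0},
])

```text
t: 6.9
eef_pos: [0.5342, 0.1737, 0.2288]
orientation: [[0.668, -0.745, -0.004], [-0.744, -0.667, 0.025], [-0.021, -0.014, -1.0]]
contact_force: [-1.3, -0.2, 2.5]
width: 0.003
grip_force: 1.4
```

```bash
python3 - <<'E'
from h import *
s=status.state(); print(np.round(s["q"],3),s["contact_force"],s["joint_velocities"],s["eef_pos"])
E
```

```text
[0.176 0.093 1.781 0.026 1.268 2.579] [-1.34131941 -0.2246806   2.48577453] [ 0.00398019 -0.00405097 -0.00595719 -0.00034239  0.00448898  0.0019999 ] [0.53423812 0.17371931 0.22875461]
```

Joint 6 is at its limit, so I lift, turn back by +40° and re-aim.

Call:
servo_tool([
  {"linear": [0,0,0.6],"dr": [0,0,0.3],"gripper": 0},
  {"linear": [0,0,1],"dr": [0,0,1],"gripper": 0},
  {"linear": [0,0,0],"dr": [0,0,1],"gripper": 0},
  {"linear": [0,0,0],"dr": [0,0,1],"gripper": 0},
  {"linear": [0,0,0],"dr": [0,0,1],"gripper": 0},
  {"linear": [0,0,0],"dr": [0,0,1],"gripper": 0},
  {"linear": [0,0,0],"dr": [0,0,1],"gripper": 0},
  {"linear": [0,0,0],"dr": [0,0,1],"gripper": 0},
  {"linear": [0,0,0],"dr": [0,0,1],"gripper": 0},
  {"linear": [0,0,0],"dr": [0,0,0],"gripper": 0},
])

```text
t: 7.9
eef_pos: [0.5346, 0.1738, 0.2696]
orientation: [[0.993, -0.114, -0.017], [-0.114, -0.993, 0.016], [-0.019, -0.014, -1.0]]
contact_force: [0.1, -0.1, 0.3]
width: 0.002
grip_force: 0.0
```

```bash
python3 - <<'E'
from h import *
q=status.state(); print(np.round(q["q"],3),q["eef_pos"])
s=imaging.get_image("side"); save("side5.png",s["img"]); c=head(s)
E
```

```text
[0.18  0.069 1.727 0.019 1.359 1.861] [0.5346352  0.17384282 0.26957265]
head circle (0.5324399471282959, 0.19752849638462067) 0.044281136244535446 n 1494 button [0.5321 0.1972 0.222 ] 240
```

View pics/side5.png

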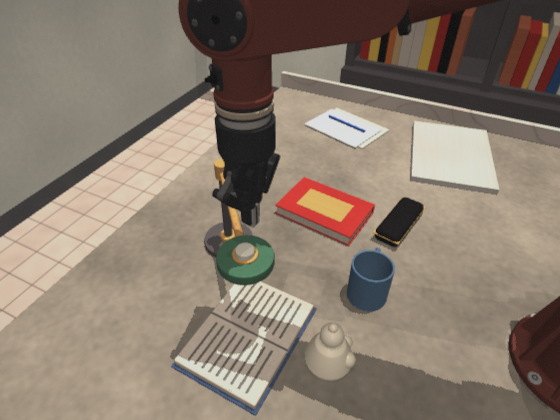

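The head is unmoved at (246,257) in the image. The button is 22 mm further in +y, and there is now joint margin.

Call:
servo_tool([
  {"linear": [-0.04,0.44,0],"dr": [0,0,0],"gripper": 0},
  {"linear": [-0.04,0.44,0],"dr": [0,0,0],"gripper": 0},
  {"linear": [0,0,0],"dr": [0,0,0],"gripper": 0},
  {"linear": [0,0,-0.6],"dr": [0,0,0],"gripper": 0},
  {"linear": [0,0,-0.6],"dr": [0,0,0],"gripper": 0},
  {"linear": [0,0,-0.2],"dr": [0,0,0],"gripper": 0},
  {"linear": [0,0,0],"dr": [0,0,0],"gripper": 0},
])

```text
t: 8.65
eef_pos: [0.5308, 0.1954, 0.2314]
orientation: [[0.993, -0.116, -0.024], [-0.115, -0.993, 0.015], [-0.025, -0.012, -1.0]]
contact_force: [-1.3, -0.1, 2.9]
width: -0.001
grip_force: 0.9
```

Call:
servo_tool([
  {"linear": [0,0,-0.08],"dr": [0,0,0],"gripper": 0},
  {"linear": [0,0,-0.08],"dr": [0,0,0],"gripper": 0},
  {"linear": [0,0,0],"dr": [0,0,0],"gripper": 0},
])

```text
t: 8.95
eef_pos: [0.5323, 0.1957, 0.2298]
orientation: [[0.993, -0.115, -0.019], [-0.115, -0.993, 0.016], [-0.02, -0.014, -1.0]]
contact_force: [-2.5, 0.8, 3.3]
width: -0.001
grip_force: 1.3
```

Call:
servo_tool([
  {"linear": [0,0,-0.08],"dr": [0,0,0],"gripper": 0},
  {"linear": [0,0,-0.08],"dr": [0,0,0],"gripper": 0},
  {"linear": [0,0,0],"dr": [0,0,0],"gripper": 0},
])

```text
t: 9.25
eef_pos: [0.5331, 0.1964, 0.2271]
orientation: [[0.993, -0.115, -0.016], [-0.115, -0.993, 0.017], [-0.018, -0.015, -1.0]]
contact_force: [-1.4, 0.4, 6.4]
width: -0.003
grip_force: 3.3
```

```bash
python3 - <<'E'
from h import *
s=imaging.get_image("side"); head(s); print(status.state()["contact_force"])
save("side6.png",cv2.resize(s["img"][150:330,150:390],None,fx=3,fy=3))
E
```

```text
head circle (0.533506453037262, 0.1975441575050354) 0.04414583742618561 n 1338 button [0.5335 0.2045 0.2175] 17
[-1.81074484  0.94305478  6.97821792]
```

View pics/side6.png

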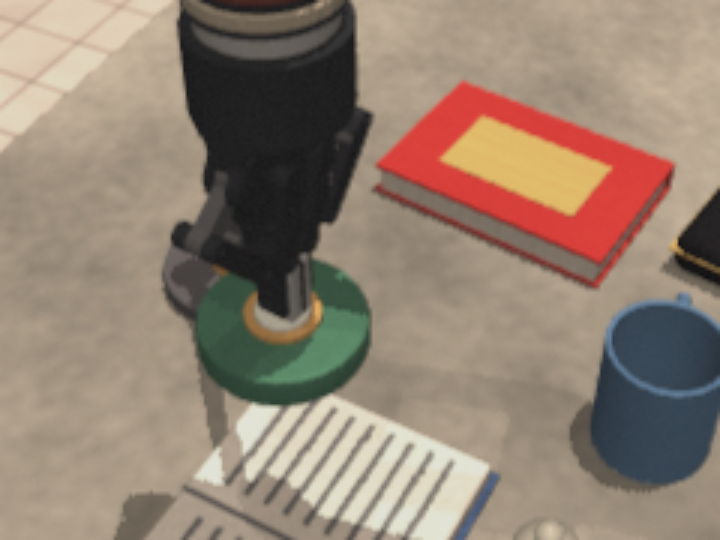

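The fingertip is on the button cap at crop (285,310), at 6–7 N and with about 6 mm of travel. The head has stayed in place. I press a little more to be sure, then lift off and away.

Call:
servo_tool([
  {"linear": [0,0,-0.06],"dr": [0,0,0],"gripper": 0},
  {"linear": [0,0,0],"dr": [0,0,0],"gripper": 0},
  {"linear": [0,0,0],"dr": [0,0,0],"gripper": 0},
])

```text
t: 9.6
eef_pos: [0.5337, 0.1969, 0.2269]
orientation: [[0.993, -0.115, -0.014], [-0.115, -0.993, 0.018], [-0.016, -0.017, -1.0]]
contact_force: [-1.2, 1.3, 9.8]
width: -0.001
grip_force: 4.8
```

Call:
servo_tool([
  {"linear": [0,0,0.3],"dr": [0,0,0],"gripper": 0},
  {"linear": [0,0,1],"dr": [0,0,0],"gripper": 0},
  {"linear": [0,0,1],"dr": [0,0,0],"gripper": 0},
  {"linear": [0,0,1],"dr": [0,0,0],"gripper": 0},
  {"linear": [0,-1,0],"dr": [0,0,0],"gripper": 0},
  {"linear": [0,-1,0],"dr": [0,0,0],"gripper": 0},
  {"linear": [0,-1,0],"dr": [0,0,0],"gripper": 0},
  {"linear": [0,-1,0],"dr": [0,0,0],"gripper": 0},
  {"linear": [0,0,0],"dr": [0,0,0],"gripper": 0},
  {"linear": [0,0,0],"dr": [0,0,0],"gripper": 0},
])

```text
t: 10.6
eef_pos: [0.532, 0.0955, 0.3059]
orientation: [[0.993, -0.117, -0.02], [-0.116, -0.993, 0.016], [-0.021, -0.014, -1.0]]
contact_force: [0.2, -0.1, 0.6]
width: -0.004
grip_force: 0.0
```

```bash
python3 - <<'E'
from h import *
s=imaging.get_image("side"); head(s); save("side7.png",s["img"])
E
```

```text
head circle (0.533653199672699, 0.1980283409357071) 0.04442287236452103 n 1531 button [0.5334 0.1979 0.2221] 246
```

View pics/side7.png

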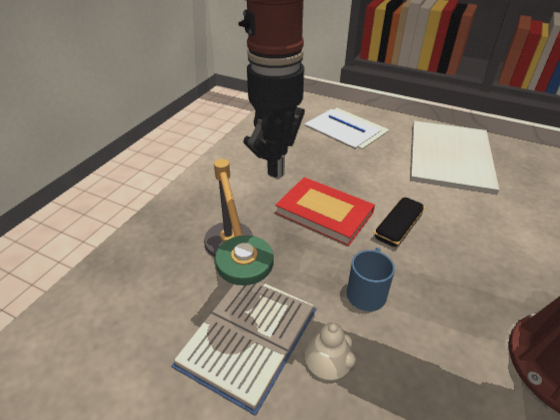

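The force rose to 9.8 N with no further travel, so the button bottomed out. The head is at (0.534, 0.198), about 6 mm from the book's middle. The button is back out, the robot is clear, and the other objects are unmoved.

```bash
python3 -c "
from rig import r
print(r.job_done())"
```

```text
the job is handed in; nothing more can be done
None
```

I pushed the lamp head to about 6 mm from the book's middle, then pressed the button fully in (9.8 N) and handed the job in; the first press landed off-centre at a wrist limit, so I re-aimed and pressed again, and no other object was moved.

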